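# Wedge a circuit board in its test fixture and hold it down on the contacts

### The arm

A 6-joint arm with a two-finger parallel gripper is mounted at the origin on the work surface. World frame = base frame: x ahead of the robot, y to its left, z up, the work surface at z = 0. Lengths are in m, angles in rad, forces in N, time in s.
With the tool pointing down it reaches from about 0.4 to 0.825 m from the base axis. Payload 7 kg.
Tool frame: the origin (TCP) lies at the very end of the fingers, on their centre line; the grasp point (between the pads) lies 19 mm behind it; z points along the fingers, y is the line along which they close (so a half turn about z gives the same grasp; the last joint's range is limited). The gripper opens to 88 mm and grips with 3 to 60 N. Pads are 19 mm wide; open, the fingers measure 130 mm over their backs; the gripper's body (78 mm by 193 mm) begins 47 mm behind the grasp point.
Start: joints at [-1.01, 0.359, 0.012, 0, -1.224, -0.288], TCP at [0.182, -0.65, 0.227] pointing down, gripper open.
Joint ranges: [-3.07, 3.07], [-1.43, 2.12], [-1.02, 1.25], [-3.03, 1.67], [-3.05, -0], [-3.03, 3.03]. Speed limits (rad/s): [2.39, 2.39, 3.01, 3.14, 3.14, 3.14].

### API

Orientations are given as a rotation vector (axis times angle).
In Python, from rig import robot, optics gives the robot as it stands.
- The arm moves only by the tool carry_out, never from a script. Its argument "targets" is a list of rows, each an object with "linear": the shift along the tool's x, y, z in cm, a list of three; "turn": the turn, a rotation vector about the tool's x, y, z in rad, a list of three; "grip": the opening, from -1 (shut) to 1 (fully open). A call has 1 to 12 rows; each row shifts and turns the commanded pose from where the row before left it, along the tool's axes as they then stand; what a row does not reach is not made up. A row lasts 1/8 s, in which the tool goes at most 62.5 mm and 10.7 degrees, less where a joint would pass 70% of its speed; a pose out of reach is approached as far as the arm can. A call is refused whole if a number of a shift passes 6.25 or a number of a turn 0.188, either way. A call with a gripper value outside its range is refused whole. The fingers move at their own pace and stop on an object; "force" is the grip in N (left out, the last holds). Time passes only in rows, so rows that do not move let the fingers close. It gives the time, the measured TCP pose, the force, the opening and the grip force at its end, in the units of the state.
- robot.get_state(): the state, without advancing time (a new reading comes with each control period).
- optics.camera(name): name is "scene" or "side" or "wrist"; returns (picture, depth): 400x640x3 uint8, red, green, blue; 400x640 float32, m along the optical axis (not along the pixel's ray), 0 where there is no reading.
- optics.calibration(name): a dict with "intrinsics" (3x3 intrinsics, pixels), "dist_coeffs" ([k1, k2, p1, p2, k3] as OpenCV has them; the pictures are not rectified), "position" and "orientation" of the camera in the world. Camera axes: x right, y up, looking along -z (the intrinsics and any distortion apply to the point x, -y, -z); pixel columns grow to the right and rows downward; lengths in m; the calibration is good to about 2 mm. A picture is of the moment at which its call begins: read the wrist's pose just before it. calibration takes no time and is no camera call; for the wrist camera it gives the pose at the moment of the call.
- robot.hand_in(): hands the job in; it is judged then, once.
The state is a dict: "clock": time; "joints": joint angles; "joint_vel": joint speeds; "joint_efforts": joint torques, N m; "ee_pos": TCP position; "tcp_rot": TCP orientation; "force": force on the tool from outside, world axes, zero at the start; "wrist_torque": the same for the moment, N m; "width": opening from 0.0 (shut) to 1.0 (fully open); "grasp_force": force on a finger pad.
Only numpy, scipy, OpenCV 4.12 (cv2) and the standard library are available. Lean on these libraries where they do the work, as an engineer would, in place of code of your own. Each camera call takes 0.05 s, during which the arm holds its last target. There are 200 camera calls.

### The job

Slide the upright orange spacer down into the gap beside the green circuit board in the test fixture, only on the side where it is wide enough (do not force it into the narrow side), midway along the board and fully down on the fixture's base, and let go of it. Then press the middle of the board down with the fingertips until its top is flush with the two aluminium rails, and finish while still holding it pressed; leave everything else on the bench where it is.

Things in the scene. Friction and masses are not known exactly. Their poses are not given: they have to be found in the camera images.
- fixture: Grey test fixture, fixed: base plate 130 (x) x 150 (y) x 20 mm high, origin at the centre of its underside. The board lies mid-way on a sprung bed. Two rails stand on the base along x, centre lines at y = +-52 mm; black end stops, 14 mm high, at x = +-42 mm. The gaps between board and rails are open above and at both ends; their floor is the base's top.
- bed (a joint): How far the black sprung contact bed (66 x 50 x 10 mm, under the board, moves only up and down) is pressed: 0 = up, 0.006 m = hard stop, where the board's top is flush with the rails. About 5 N starts it and about 11 N holds it at the stop (spring 900 N/m).
- board: Green circuit board on an aluminium tray, one loose slab 80 (x) x 64 (y) x 10 mm, about 0.12 kg; origin at the centre of its underside, axes nearly parallel to the fixture's. It lies on the bed: top 40 mm above the bench at the start (6 mm proud of the rails), 34 mm when flush. A black round pad of 28 mm in the middle marks where to press; chips around it stand 1 mm high.
- rail_slim: The slim aluminium rail, fixed on the base, 90 (x) x 8 (y) x 14 mm; origin at the centre of its underside (on the base's top), top 34 mm above the bench, axes parallel to the fixture's. The gap between it and the board is about 16 mm: wide enough for the orange spacer. It is on the fixture's +y or -y side, which changes.
- rail_broad: The broad aluminium rail on the other side, 90 (x) x 32 (y) x 14 mm, origin likewise. It leaves only about 4 mm beside the board: too narrow.
- spacer: Orange plastic spacer 50 (x) x 12 (y) x 45 (z) mm, about 45 g, standing loose and upright on the bench left or right of the fixture; its lowest 7 mm are 9 mm thick as a lead-in. Origin at the centre of its underside, x along its length. Grip it across its thickness near the top: seated on the base its top is 65 mm above the bench, 25 mm over the proud board.
- spare: Bystander: blue spare spacer of the same shape but 24 mm thick, fits neither gap; origin at the centre of its underside. It stands on the side of the fixture away from the orange one.
- case: Bystander: blue plastic case 60 x 45 x 22 mm, origin under its centre.
- motor: Bystander: small purple motor, 28 mm across, 42 mm high with shaft, origin under its centre.
- screwdriver: Bystander: screwdriver 160 mm long, lying across on the bench beyond the fixture, origin under its middle.
- nut_cup: Bystander: small steel bowl 64 mm across, 35 mm high, origin under its centre.
There are look-alikes about, which are no part of the job. Leave any purple or red look-alike of the board alone.

How it is judged:
By the outcome, as a careful person would: the job done as asked, in the order asked, and still so for the second after the job is handed in, while the arm keeps its last pose, push and grip.
It also fails if it takes over 45 s, if anything falls off the work surface, if the arm or the gripper's body presses on something with over 40 N, if the wrist force passes 120 N, or if a joint passes its speed limit or range.

## Working session

There is one attempt and no reset: what is moved stays moved. The work goes in short steps, Python scripts to look and compute and a tool call to move; the robot and the scene stay as the last step left them, time stands still between calls to the robot, and variables do not carry over. Pictures are saved under pics/ and viewed, at most 10 in all, crops included, and the job is handed in when it is done.

Besides the shell and the picture viewer there is one more tool, called after ">>>" as name(argument=value, ...), one argument or row to a line, values as JSON. carry_out: Moves the arm, as the interface text tells. Its arguments: {"type":"object","properties":{"targets":{"type":"array"},"force":{"type":"number"}},"required":["targets"]}

```bash
mkdir -p pics
cat > h.py <<'E'
import numpy as np, cv2
from scipy.spatial.transform import Rotation as R
from rig import robot, optics
def rot(o):
    o=np.array(o,float)
    return o if o.shape==(3,3) else (R.from_rotvec(o).as_matrix() if o.size==3 else R.from_quat(o).as_matrix())
def snap(n,f=None):
    c=optics.calibration(n); p,d=optics.camera(n)
    if f: cv2.imwrite('pics/'+f,p[:,:,::-1])
    return p,d,c
def pts(c,uv,depth=None,z=None):
    uv=np.array(uv,float).reshape(-1,1,2)
    n=cv2.undistortPoints(uv,np.array(c['intrinsics']),np.array(c['dist_coeffs'])).reshape(-1,2)
    r=np.c_[n[:,0],-n[:,1],-np.ones(len(n))]@rot(c['orientation']).T; o=np.array(c['position'])
    t=np.asarray(depth) if depth is not None else (z-o[2])/r[:,2]
    return o+r*np.reshape(t,(-1,1))
def cloud(d,c,step=1):
    v,u=np.mgrid[0:400:step,0:640:step]; 
    return pts(c,np.c_[u.ravel(),v.ravel()],depth=d[::step,::step].ravel()).reshape(u.shape+(3,))
E
python3 - <<'E'
from h import *
print(robot.get_state())
for n in('scene','side'):
    p,d,c=snap(n,n+'0.png'); print(n,c); np.savez(n+'0.npz',p=p,d=d)
E
```

```text
{'clock': 0.0, 'joints': array([-1.00993452e+00,  3.59364263e-01,  1.10693135e-02, -3.66873612e-04,
       -1.22410032e+00, -2.88107659e-01]), 'joint_vel': array([-1.64131637e-04,  8.48852206e-05,  9.47974383e-04, -9.94702518e-04,
       -1.76176849e-05,  3.09086652e-04]), 'joint_efforts': array([-1.63360477e-03, -5.82714951e+01,  2.93061233e+01,  6.99728251e+00,
        6.99762837e-03, -2.05653159e-04]), 'ee_pos': array([ 0.18168782, -0.64958027,  0.22563886]), 'tcp_rot': array([ 4.26873041e-01, -3.11210780e+00, -2.51159107e-03]), 'force': array([0.49838418, 0.62242369, 0.11752717]), 'wrist_torque': array([ 1.27964794e-05,  2.00392624e-03, -2.13237741e-02]), 'grasp_force': 0.0, 'width': 0.9986602259125561}
scene {'intrinsics': array([[417.61204492,   0.        , 318.71144074],
       [  0.        , 417.61204492, 195.85474751],
       [  0.        ,   0.        ,   1.        ]]), 'dist_coeffs': array([0.0048582, 0.       , 0.       , 0.       , 0.       ]), 'position': array([1.25420253, 0.3823446 , 0.59324466]), 'orientation': array([0.5783947 , 0.98557324, 1.86168905])}
side {'intrinsics': array([[384.97797036,   0.        , 320.6987641 ],
       [  0.        , 384.97797036, 196.78456331],
       [  0.        ,   0.        ,   1.        ]]), 'dist_coeffs': array([-0.07830426,  0.        ,  0.        ,  0.        ,  0.        ]), 'position': array([0.26216497, 0.86566795, 0.55679844]), 'orientation': array([ 0.24932103, -1.45612572, -2.46345896])}
```

View pics/scene0.png

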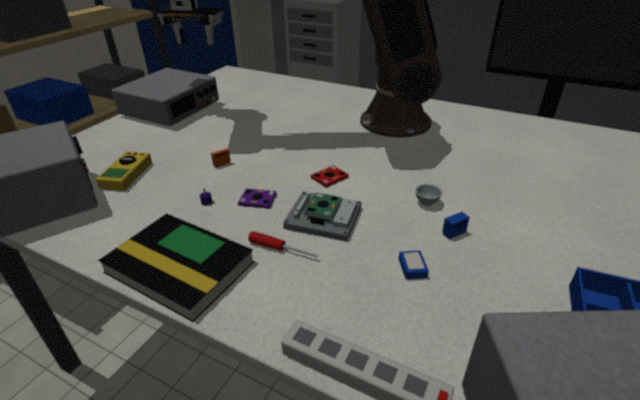

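View pics/side0.png

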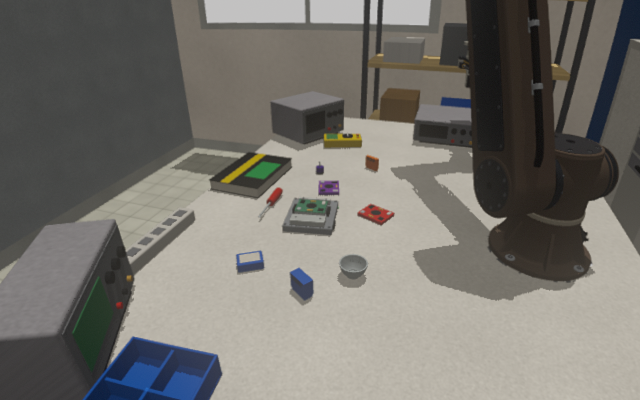

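Scene view: candidates for the orange spacer are the orange block at scene (220,158) / side (372,162), against the blue spare at (456,225) and the red screwdriver handle at (266,240). Candidates for the green board are the one in the fixture at (325,207), against the purple (257,198) and red (330,176) look-alikes and the green panel on the book (191,243). I choose the orange block and the fixture board. The broad rail looks to be on the right in the scene view (+y) and the slim one on the left.

Run:
```python
from h import *
for n,(u0,v0,u1,v1),(a0,b0,a1,b1) in (('scene',(200,140,245,175),(270,180,375,245)),('side',(355,148,390,178),(275,190,345,240))):
    z=np.load(n+'0.npz');p,d=z['p'],z['d'];c=optics.calibration(n)
    P=cloud(d,c);hsv=cv2.cvtColor(p,cv2.COLOR_RGB2HSV)
    m=np.zeros((400,640),bool);m[v0:v1,u0:u1]=1
    m&=(hsv[...,0]<16)&(hsv[...,1]>120)&(d>0)
    Q=P[m];print(n,'orange',m.sum(),Q.min(0),Q.max(0)); T=Q[Q[:,2]>Q[:,2].max()-.006]
    print(' top',len(T),T.mean(0),cv2.minAreaRect((Q[:,:2]*1000).astype(np.float32)),cv2.minAreaRect((T[:,:2]*1000).astype(np.float32)))
    m=np.zeros((400,640),bool);m[b0:b1,a0:a1]=1
    F=m&(d>0)&(P[...,2]>.010)
    Q=P[F];print(' fixture',cv2.minAreaRect((Q[:,:2]*1000).astype(np.float32)))
    g=m&(hsv[...,0]>40)&(hsv[...,0]<95)&(hsv[...,1]>90)&(d>0)
    Q=P[g];print(' green',g.sum(),np.median(Q,0),cv2.minAreaRect((Q[:,:2]*1000).astype(np.float32)))
s=cv2.imread('pics/scene0.png');
a=cv2.resize(s[140:180,195:255],(420,280),interpolation=2);b=cv2.resize(s[175:250,270:375],(420,300),interpolation=2)
e=cv2.imread('pics/side0.png');
a2=cv2.resize(e[145:180,350:400],(380,280),interpolation=2);b2=cv2.resize(e[185:240,272:350],(380,300),interpolation=2)
cv2.imwrite('pics/crop.png',np.vstack([np.hstack([a,a2]),np.hstack([b,b2])]))
```

```text
scene orange 238 [ 0.46344491 -0.34934363  0.00078492] [ 0.50860364 -0.32162157  0.04722718]
 top 42 [ 0.48663794 -0.336718    0.04408894] ((486.477783203125, -335.83251953125), (12.773239135742188, 49.23113250732422), 63.3651008605957) ((485.98663330078125, -336.65582275390625), (7.943605899810791, 48.616294860839844), 57.92670822143555)
 fixture ((564.5492553710938, 2.796905517578125), (253.17922973632812, 212.68206787109375), 33.434932708740234)
 green 359 [0.58566517 0.02899948 0.04099066] ((581.9392700195312, 28.439319610595703), (86.33987426757812, 62.759010314941406), 8.495532989501953)
side orange 112 [ 0.46241093 -0.34886412  0.00164615] [ 0.50419599 -0.32318345  0.046897  ]
 top 22 [ 0.48185915 -0.33527292  0.04424935] ((483.83807373046875, -335.3658447265625), (11.989102363586426, 45.16030502319336), 63.8349609375) ((483.57940673828125, -337.0443115234375), (7.2371320724487305, 43.601524353027344), 60.57928466796875)
 fixture ((603.0401611328125, 0.689483642578125), (187.2832794189453, 229.3673095703125), 16.069358825683594)
 green 0 [nan nan nan] ((0.0, 0.0), (0.0, 0.0), 0.0)
  return _methods._mean(a, axis=axis, dtype=dtype,
  ret = um.true_divide(
```

View pics/crop.png

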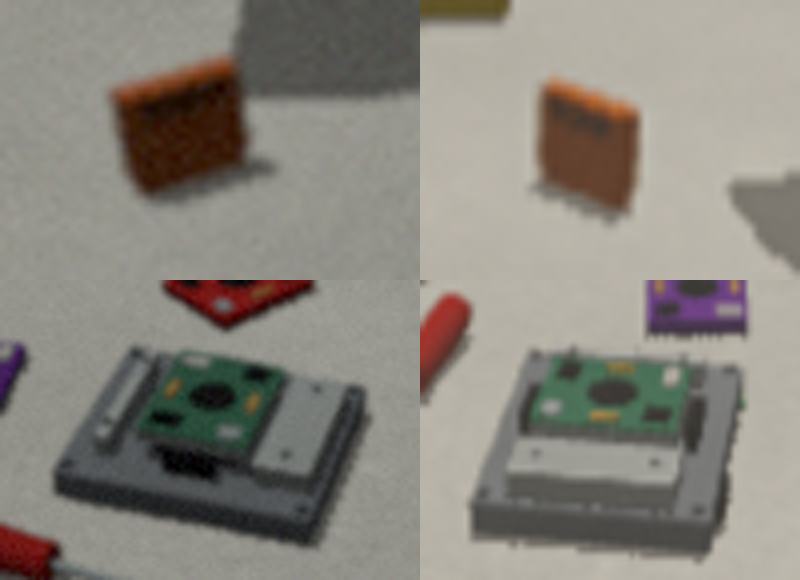

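The crops show the orange spacer upright (top edge dark-notched) and the green board with its black pad. The slim rail is on the -y side (left in scene) and the broad rail is on +y. I'm moving above the spacer for a wrist view.

>>> carry_out(
  targets=[
    {"linear": [-4.7, 2.76, 0.3], "turn": [0, 0, 0], "grip": 1},
    {"linear": [-4.7, 2.76, 0.3], "turn": [0, 0, 0], "grip": 1},
    {"linear": [-4.7, 2.76, 0.3], "turn": [0, 0, 0], "grip": 1},
    {"linear": [-4.7, 2.76, 0.3], "turn": [0, 0, 0], "grip": 1},
    {"linear": [-4.7, 2.76, 0.3], "turn": [0, 0, 0], "grip": 1},
    {"linear": [-4.7, 2.76, 0.3], "turn": [0, 0, 0], "grip": 1},
    {"linear": [-4.7, 2.76, 0.3], "turn": [0, 0, 0], "grip": 1},
    {"linear": [-4.7, 2.76, 0.3], "turn": [0, 0, 0], "grip": 1},
    {"linear": [0, 0, 0], "turn": [0, 0, 0.185], "grip": 1},
    {"linear": [0, 0, 0], "turn": [0, 0, 0.185], "grip": 1},
    {"linear": [0, 0, 0], "turn": [0, 0, 0.185], "grip": 1},
    {"linear": [0, 0, 0], "turn": [0, 0, 0.185], "grip": 1},
  ],
)

```text
clock: 1.6
ee_pos: [0.4843, -0.3358, 0.2022]
tcp_rot: [-0.736, -3.053, -0.0]
force: [1.3, -0.3, -0.2]
width: 1.001
grasp_force: 0.0
```

```bash
cat >> h.py <<'E'
def go(x,y,z,yaw):
    """remaining move in tool axes (cm) and turn about tool z (rad) so tool y lies along world angle yaw (deg, mod 180)"""
    s=robot.get_state(); M=R.from_rotvec(s['tcp_rot']).as_matrix()
    cur=np.degrees(np.arctan2(M[1,1],M[0,1])); dy=(yaw-cur+90)%180-90
    print('t',s['clock'],'pos',s['ee_pos'].round(4),'yaw',cur.round(2),'tilt',M[:,2].round(4),'F',s['force'].round(1),'w',round(s['width'],3),'gf',round(s['grasp_force'],1))
    print(' linear cm',(M.T@(np.array([x,y,z])-s['ee_pos'])*100).round(2),'turn z',-np.radians(dy).round(3))
def rect(Q): 
    (cx,cy),(w,h),a=cv2.minAreaRect((Q[:,:2]*1000).astype(np.float32))
    if h>w: w,h,a=h,w,a+90
    return (round(cx,1),round(cy,1)),(round(w,1),round(h,1)),round((a+90)%180-90,2)  # a = long axis
E
python3 - <<'E'
from h import *
go(.485,-.336,.1,62)
p,d,c=snap('wrist','w1.png'); print(c['position'],rot(c['orientation'])[:,2])
P=cloud(d,c);hsv=cv2.cvtColor(p,cv2.COLOR_RGB2HSV)
m=(hsv[...,0]<16)&(hsv[...,1]>120)&(d>0)
Q=P[m];print(m.sum(),Q.max(0)); z=np.percentile(Q[:,2],98)
T=m&(P[...,2]>z-.006)&(P[...,2]<z+.006);v,u=np.nonzero(T);print(z,len(v),u.mean(),v.mean(),rect(P[T]), rect(pts(c,np.c_[u,v],z=.045)))
E
```

```text
t 1.6 pos [ 0.4843 -0.3358  0.2022] yaw 62.89 tilt [-7.e-04  4.e-04 -1.e+00] F [ 1.3 -0.3 -0.2] w 1.001 gf 0.0
 linear cm [-0.08  0.02 10.22] turn z 0.016
[ 0.41989764 -0.30226055  0.36114255] [-0.24126466  0.12443184  0.962449  ]
1091 [ 0.58635437 -0.0273215   0.04810652]
0.04717401013445967 670 315.9179104477612 191.87014925373134 ((485.3, -340.9), (49.9, 11.1), -27.52) ((485.0, -340.8), (50.0, 11.1), -27.58)
```

>>> carry_out(
  targets=[
    {"linear": [-0.2, -0.3, 5.0], "turn": [0, 0, 0], "grip": 1},
    {"linear": [0, 0, 5.0], "turn": [0, 0, 0], "grip": 1},
    {"linear": [0, 0, 4.0], "turn": [0, 0, 0], "grip": 1},
    {"linear": [0, 0, 2.5], "turn": [0, 0, 0], "grip": 1},
    {"linear": [0, 0, 1.2], "turn": [0, 0, 0], "grip": 0.3},
    {"linear": [0, 0, 0], "turn": [0, 0, 0], "grip": -1},
    {"linear": [0, 0, 0], "turn": [0, 0, 0], "grip": -1},
    {"linear": [0, 0, 0], "turn": [0, 0, 0], "grip": -1},
    {"linear": [0, 0, 0], "turn": [0, 0, 0], "grip": -1},
    {"linear": [0, 0, 0], "turn": [0, 0, 0], "grip": -1},
  ],
  force=20,
)

```text
clock: 2.9
ee_pos: [0.485, -0.3397, 0.026]
tcp_rot: [0.727, 3.056, -0.0]
force: [0.0, -0.4, 0.8]
width: 0.379
grasp_force: 0.0
```

>>> carry_out(
  targets=[
    {"linear": [0, 0, 0], "turn": [0, 0, 0], "grip": -1},
    {"linear": [0, 0, 0], "turn": [0, 0, 0], "grip": -1},
    {"linear": [0, 0, 0], "turn": [0, 0, 0], "grip": -1},
    {"linear": [0, 0, 0], "turn": [0, 0, 0], "grip": -1},
    {"linear": [0, 0, 0], "turn": [0, 0, 0], "grip": -1},
    {"linear": [0, 0, 0], "turn": [0, 0, 0], "grip": -1},
  ],
)

```text
clock: 3.65
ee_pos: [0.4849, -0.3397, 0.0255]
tcp_rot: [-0.727, -3.056, -0.0]
force: [0.5, -0.1, 0.7]
width: 0.138
grasp_force: 20.0
```

>>> carry_out(
  targets=[
    {"linear": [0, 0, -3.0], "turn": [0, 0, 0], "grip": -1},
    {"linear": [0, 0, -6.0], "turn": [0, 0, 0], "grip": -1},
    {"linear": [0, 0, -3.0], "turn": [0, 0, 0], "grip": -1},
    {"linear": [0.95, 5.1, -1], "turn": [0, 0, 0], "grip": -1},
    {"linear": [0.95, 5.1, -1], "turn": [0, 0, 0], "grip": -1},
    {"linear": [0.95, 5.1, -1], "turn": [0, 0, 0], "grip": -1},
    {"linear": [0.95, 5.1, -1], "turn": [0, 0, 0], "grip": -1},
    {"linear": [0.95, 5.1, -1], "turn": [0, 0, 0], "grip": -1},
    {"linear": [0, 0, 0], "turn": [0, 0, -0.185], "grip": -1},
    {"linear": [0, 0, 0], "turn": [0, 0, -0.185], "grip": -1},
    {"linear": [0, 0, 0], "turn": [0, 0, -0.185], "grip": -1},
    {"linear": [0, 0, 0], "turn": [0, 0, 0], "grip": -1},
  ],
)

```text
clock: 5.15
ee_pos: [0.5572, -0.0905, 0.1955]
tcp_rot: [0.136, -3.138, -0.0]
force: [-0.4, -0.2, -0.1]
width: 0.136
grasp_force: 20.0
```

Run:
```python
from h import *
go(.57,-.01,.2,95)
p,d,c=snap('wrist','w2.png'); np.savez('w2.npz',p=p,d=d,pos=c['position'],o=c['orientation'])
p,d,c=snap('scene','s2.png'); np.savez('s2.npz',p=p,d=d)
```

```text
t 5.15 pos [ 0.5572 -0.0905  0.1955] yaw 94.96 tilt [-2.e-04  1.e-04 -1.e+00] F [-0.4 -0.2 -0.1] w 0.136 gf 20.0
 linear cm [-1.97  7.91 -0.45] turn z -0.001
```

View pics/w2.png

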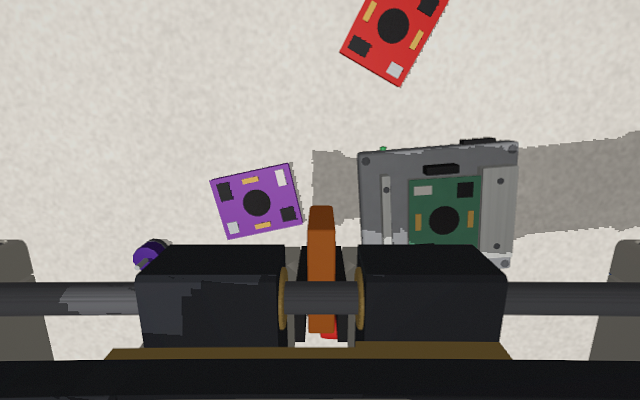

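Wrist view: the spacer is held at about (321,270). The fixture spans (360..518,140..265), with the slim rail at u≈387, the board's pad at (444,220) and the broad rail at u≈498. The near part is hidden, so I'm moving 7 cm ahead for a full view.

>>> carry_out(
  targets=[
    {"linear": [-3.5, 0, 0], "turn": [0, 0, 0], "grip": -1},
    {"linear": [-3.5, 0, 0], "turn": [0, 0, 0], "grip": -1},
    {"linear": [0, 0, 0], "turn": [0, 0, 0], "grip": -1},
    {"linear": [0, 0, 0], "turn": [0, 0, 0], "grip": -1},
  ],
)

```text
clock: 5.75
ee_pos: [0.6265, -0.0846, 0.195]
tcp_rot: [0.134, -3.138, -0.0]
force: [-0.2, -0.4, -0.7]
width: 0.132
grasp_force: 20.0
```

Run:
```python
from h import *
go(.57,-.01,.2,95)
p,d,c=snap('wrist','w3.png'); np.savez('w3.npz',p=p,d=d,pos=c['position'],o=c['orientation'],K=c['intrinsics'],D=c['dist_coeffs'])
cv2.imwrite('pics/w3c.png',cv2.resize(p[60:280,280:540,::-1],(780,660))[:600])
P=cloud(d,c);hsv=cv2.cvtColor(p,cv2.COLOR_RGB2HSV)
R0=np.zeros(d.shape,bool);R0[40:240,335:540]=1
m=R0&(d>0)
for lo,hi in((.016,.026),(.030,.0375),(.0385,.045)):
    k=(m&(P[...,2]>lo)&(P[...,2]<hi)).astype(np.uint8); n,L,S,C=cv2.connectedComponentsWithStats(k,connectivity=4)
    for i in range(1,n):
        if S[i,4]>150: print(lo,S[i],C[i].round(1),np.median(P[L==i][:,2]).round(4),rect(P[L==i]))
g=m&(hsv[...,0]>40)&(hsv[...,0]<95)&(hsv[...,1]>80)&(P[...,2]>.03);v,u=np.nonzero(g);print('green',u.min(),u.max(),v.min(),v.max(),rect(pts(c,np.c_[u,v],z=.04)),rect(P[g]))
# spacer in hand
o=(hsv[...,0]<16)&(hsv[...,1]>120)&(d>0)&(P[...,2]>.1);v,u=np.nonzero(o);print('spacer',u.min(),u.max(),v.min(),v.max(),P[o].min(0),P[o].max(0))
```

```text
t 5.75 pos [ 0.6265 -0.0846  0.195 ] yaw 94.9 tilt [-0.0012  0.     -1.    ] F [-0.2 -0.4 -0.7] w 0.132 gf 20.0
 linear cm [ 4.99  7.91 -0.49] turn z -0.002
0.016 [  360    60   172   155 10373] [422.8 132. ] 0.0207 ((575.2, 25.9), (150.7, 131.2), -80.4)
0.03 [432  83  37  13 353] [449.8  89.1] 0.0346 ((530.0, 18.1), (29.8, 7.9), -80.73)
0.03 [ 486   84   46  106 3961] [508.1 136.4] 0.0346 ((567.1, 77.0), (90.1, 33.7), 10.0)
0.03 [384  97  13 101 966] [390.  146.1] 0.0347 ((584.4, -25.5), (89.5, 8.6), 9.84)
0.03 [412  99   3  92 157] [412.7 142.2] 0.0344 ((580.1, -6.5), (79.9, 1.5), 8.08)
0.03 [431 189  35  11 295] [447.5 193.6] 0.0346 ((621.0, 33.6), (30.9, 8.4), -79.85)
0.0385 [ 413   94   80   98 6918] [451.2 142.1] 0.041 ((575.6, 25.3), (80.7, 65.4), 8.5)
green 415 491 94 190 ((575.7, 25.9), (80.4, 63.7), 9.14) ((576.5, 27.3), (82.5, 67.5), 8.45)
spacer 307 335 206 332 [ 0.60175027 -0.09210116  0.17772599] [ 0.65301526 -0.07671423  0.22180383]
```

View pics/w3c.png

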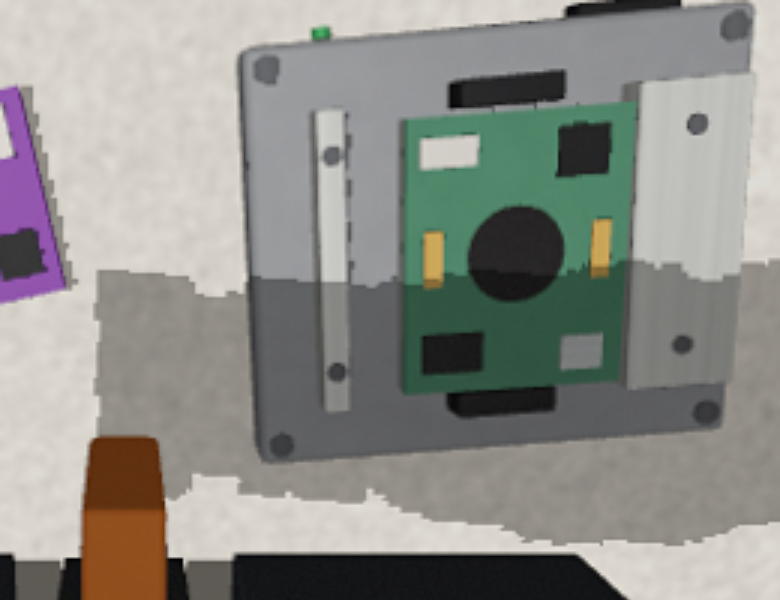

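The crop shows the whole fixture: slim rail at about (332,260) in the crop, open gap to u≈402, board pad at (515,253), broad rail on the right. The fixture's centre is (575.4, 25.8) mm with yaw 9.6°. The gap centre is therefore about (582, -13.7) mm. I'm moving to hover just above it.

>>> carry_out(
  targets=[
    {"linear": [1.95, 3.72, 0], "turn": [0, 0, 0], "grip": -1},
    {"linear": [1.95, 3.72, 0], "turn": [0, 0, 0], "grip": -1},
    {"linear": [0, 0, 4], "turn": [0, 0, -0.077], "grip": -1},
    {"linear": [0, 0, 5], "turn": [0, 0, 0], "grip": -1},
    {"linear": [0, 0, 3], "turn": [0, 0, 0], "grip": -1},
    {"linear": [0, 0, 0], "turn": [0, 0, 0], "grip": -1},
    {"linear": [0, 0, 0], "turn": [0, 0, 0], "grip": -1},
  ],
)

```text
clock: 6.68
ee_pos: [0.5824, -0.0138, 0.0772]
tcp_rot: [-0.258, 3.129, -0.0]
force: [0.2, 0.9, -0.2]
width: 0.138
grasp_force: 20.0
```

Run:
```python
from h import *
go(.5812,-.0137,.075,99.3)
p,d,c=snap('wrist'); cv2.imwrite('pics/w4.png',cv2.resize(p[:,180:500,::-1],(480,600),interpolation=cv2.INTER_CUBIC))
q,d2,c2=snap('scene'); b=cv2.resize(q[150:250,265:385,::-1],(320,267),interpolation=2)
q,d2,c2=snap('side');a=cv2.resize(q[150:250,260:380,::-1],(320,267),interpolation=2)
I=np.zeros((600,800,3),np.uint8);I[:,:480]=cv2.imread('pics/w4.png');I[:267,480:]=b;I[280:547,480:]=a;cv2.imwrite('pics/m4.png',I)
P=cloud(d,c)
m=(d>0)&(P[...,2]>.030)&(P[...,2]<.0375)
k=m.astype(np.uint8); n,L,S,C=cv2.connectedComponentsWithStats(k,connectivity=4)
for i in range(1,n):
    if S[i,4]>150: print(S[i],C[i].round(1),np.median(P[L==i][:,2]).round(4),rect(P[L==i]))
hsv=cv2.cvtColor(p,cv2.COLOR_RGB2HSV)
o=(hsv[...,0]<16)&(hsv[...,1]>120)&(d>0)&(P[...,2]>.045);v,u=np.nonzero(o);print('spacer',u.min(),u.max(),v.min(),v.max(),P[o].min(0),P[o].max(0),rect(P[o]))
```

```text
t 6.675 pos [ 0.5824 -0.0138  0.0772] yaw 99.44 tilt [ 2.e-03  1.e-04 -1.e+00] F [ 0.2  0.9 -0.2] w 0.138 gf 20.0
 linear cm [0.12 0.03 0.22] turn z 0.002
[365 148  54  15 792] [391.2 155. ] 0.0347 ((530.2, 18.4), (30.1, 8.1), -80.45)
[ 445  156   68  109 5258] [477.8 202.5] 0.0347 ((555.3, 75.3), (66.6, 33.3), 8.87)
[ 294  157   15   93 1176] [301.  199.3] 0.0348 ((567.5, -28.0), (56.1, 8.0), 9.62)
[336 165 112   3 171] [389.3 165.7] 0.0347 ((536.1, 19.0), (62.7, 0.6), -81.2)
spacer 307 335 206 332 [ 0.55770683 -0.0234003   0.06059911] [ 0.60823097 -0.00438665  0.10415802] ((583.2, -13.6), (50.4, 12.2), 9.15)
```

View pics/m4.png

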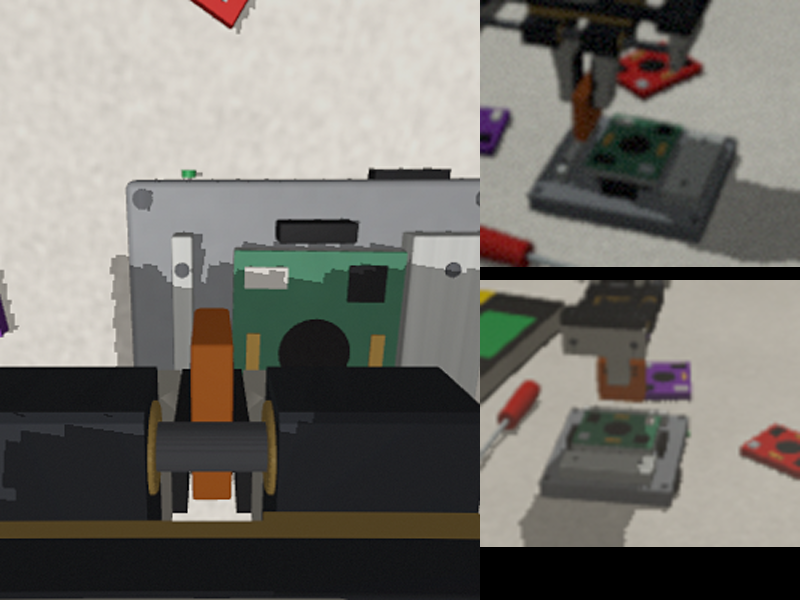

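The wrist view shows the spacer hanging between the slim rail (u≈182) and the board edge (u≈235), aligned with the gap. In its own measure the spacer is at (583.2, -13.6), within about 1 mm. I'm descending gently.

>>> carry_out(
  targets=[
    {"linear": [0.1, 0, 0.3], "turn": [0, 0, 0], "grip": -1},
    {"linear": [0, 0, 0.4], "turn": [0, 0, 0], "grip": -1},
    {"linear": [0, 0, 0.4], "turn": [0, 0, 0], "grip": -1},
    {"linear": [0, 0, 0.3], "turn": [0, 0, 0], "grip": -1},
    {"linear": [0, 0, 0], "turn": [0, 0, 0], "grip": -1},
  ],
)

```text
clock: 7.45
ee_pos: [0.5805, -0.014, 0.0611]
tcp_rot: [0.258, -3.13, 0.0]
force: [-0.9, 0.4, -0.2]
width: 0.134
grasp_force: 20.0
```

>>> carry_out(
  targets=[
    {"linear": [-0.07, 0, 0.4], "turn": [0, 0, 0], "grip": -1},
    {"linear": [0, 0, 0.4], "turn": [0, 0, 0], "grip": -1},
    {"linear": [0, 0, 0.3], "turn": [0, 0, 0], "grip": -1},
    {"linear": [0, 0, 0.2], "turn": [0, 0, 0], "grip": -1},
    {"linear": [0, 0, 0], "turn": [0, 0, 0], "grip": -1},
  ],
)

```text
clock: 8.07
ee_pos: [0.5813, -0.0139, 0.0484]
tcp_rot: [0.258, -3.131, 0.0]
force: [-0.6, 0.4, -0.0]
width: 0.137
grasp_force: 20.0
```

No contact force. Now the last 3 mm.

>>> carry_out(
  targets=[
    {"linear": [0, 0, 0.2], "turn": [0, 0, 0], "grip": -1},
    {"linear": [0, 0, 0.1], "turn": [0, 0, 0], "grip": -1},
    {"linear": [0, 0, 0.05], "turn": [0, 0, 0], "grip": -1},
    {"linear": [0, 0, 0], "turn": [0, 0, 0], "grip": -1},
    {"linear": [0, 0, 0], "turn": [0, 0, 0], "grip": -1},
  ],
)

```text
clock: 8.7
ee_pos: [0.5814, -0.0139, 0.0455]
tcp_rot: [-0.259, 3.131, -0.0]
force: [-2.4, 0.7, 6.2]
width: 0.137
grasp_force: 20.0
```

Contact shows at the expected height (TCP 45.5 mm), so it is seated. Releasing and lifting.

>>> carry_out(
  targets=[
    {"linear": [0, 0, 0], "turn": [0, 0, 0], "grip": -0.3},
    {"linear": [0, 0, 0], "turn": [0, 0, 0], "grip": -0.3},
    {"linear": [0, 0, 0], "turn": [0, 0, 0], "grip": -0.3},
    {"linear": [0, 0, 0], "turn": [0, 0, 0], "grip": -0.3},
    {"linear": [0, 0, -1.5], "turn": [0, 0, 0], "grip": -0.3},
    {"linear": [0, 0, -5], "turn": [0, 0, 0], "grip": -0.3},
    {"linear": [0, 0, -5], "turn": [0, 0, 0], "grip": -0.3},
    {"linear": [-4, 0, -3], "turn": [0, 0, 0], "grip": -1},
    {"linear": [-4, 0, 0], "turn": [0, 0, 0], "grip": -1},
    {"linear": [0, 0, 0], "turn": [0, 0, 0], "grip": -1},
    {"linear": [0, 0, 0], "turn": [0, 0, 0], "grip": -1},
  ],
)

```text
clock: 10.07
ee_pos: [0.6598, -0.0008, 0.1903]
tcp_rot: [0.258, -3.13, -0.0]
force: [-0.6, -0.2, 1.0]
width: 0.013
grasp_force: 0.0
```

Run:
```python
from h import *
p,d,c=snap('wrist'); cv2.imwrite('pics/w5.png',cv2.resize(p[:260,200:560,::-1],(800,578)))
P=cloud(d,c);hsv=cv2.cvtColor(p,cv2.COLOR_RGB2HSV)
o=(hsv[...,0]<16)&(hsv[...,1]>120)&(d>0)&(P[...,2]>.055)&(P[...,2]<.08);Q=P[o];print('spacer',o.sum(),np.percentile(Q[:,2],[2,50,98]),rect(Q))
k=((d>0)&(P[...,2]>.0385)&(P[...,2]<.045)).astype(np.uint8); n,L,S,C=cv2.connectedComponentsWithStats(k,connectivity=4)
for i in range(1,n):
    if S[i,4]>1000:
        print('board',S[i],C[i].round(1),rect(P[L==i]))
v,u=np.nonzero((hsv[...,2]<70)&(L>0)&(hsv[...,1]<90)); k=np.zeros(d.shape,np.uint8);k[v,u]=1
n,L,S,C=cv2.connectedComponentsWithStats(k)
for i in range(1,n):
    if S[i,4]>60: print('dark',S[i],pts(c,C[i],z=.04).round(4))
go(.5755,.0256,.05,99.4)
```

```text
spacer 1076 [0.06429979 0.06579443 0.06729752] ((582.2, -14.2), (49.6, 11.8), 9.77)
board [ 330   47   82  102 7809] [368.7  96.6] ((575.5, 25.6), (80.5, 64.8), 8.57)
dark [384  54  19  19 320] [[0.5447 0.0392 0.04  ]]
dark [353  82  33  35 869] [[0.5752 0.0255 0.04  ]]
dark [336 127  21  14 284] [[0.6058 0.0122 0.04  ]]
t 10.125 pos [ 0.6596 -0.0009  0.1903] yaw 99.44 tilt [-4.e-04 -0.e+00 -1.e+00] F [ 0.4 -0.5  0.2] w 0.007 gf 0.0
 linear cm [ 7.85  3.99 14.04] turn z 0.001
```

View pics/w5.png

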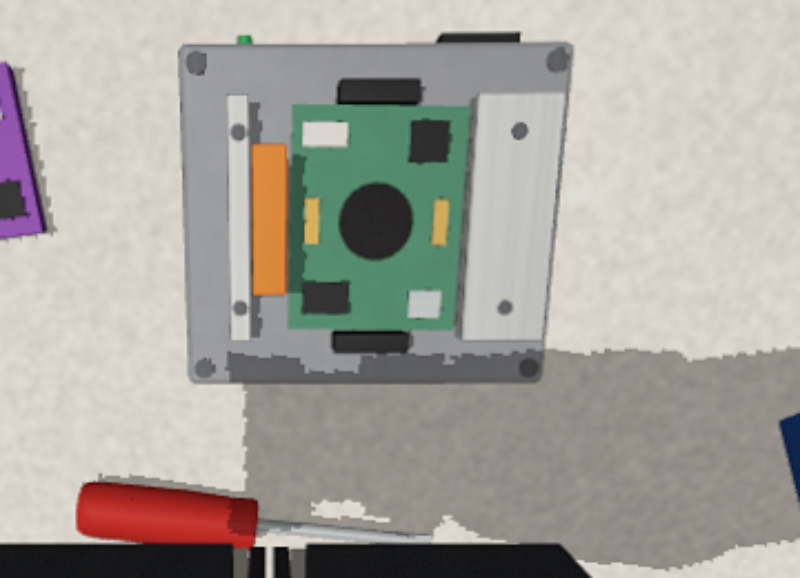

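The spacer sits upright in the wide gap beside the board, midway along it (582.2, -14.2), with its top at about 65 mm. The pad is at (375,221) in the crop, or (575.3, 25.6) mm. Next I move over the pad.

>>> carry_out(
  targets=[
    {"linear": [3.92, 2.0, 0], "turn": [0, 0, 0], "grip": -1},
    {"linear": [3.92, 2.0, 0], "turn": [0, 0, 0], "grip": -1},
    {"linear": [0, 0, 5], "turn": [0, 0, 0], "grip": -1},
    {"linear": [0, 0, 5], "turn": [0, 0, 0], "grip": -1},
    {"linear": [0, 0, 3], "turn": [0, 0, 0], "grip": -1},
    {"linear": [0, 0, 0.9], "turn": [0, 0, 0], "grip": -1},
    {"linear": [0, 0, 0], "turn": [0, 0, 0], "grip": -1},
  ],
)

```text
clock: 11.0
ee_pos: [0.5764, 0.0258, 0.0516]
tcp_rot: [-0.259, 3.131, -0.0]
force: [0.3, -0.4, -0.1]
width: 0.006
grasp_force: 0.0
```

>>> carry_out(
  targets=[
    {"linear": [0.1, 0, 0.5], "turn": [0, 0, 0], "grip": -1},
    {"linear": [0, 0, 0.4], "turn": [0, 0, 0], "grip": -1},
    {"linear": [0, 0, 0.2], "turn": [0, 0, 0], "grip": -1},
    {"linear": [0, 0, 0.2], "turn": [0, 0, 0], "grip": -1},
    {"linear": [0, 0, 0.2], "turn": [0, 0, 0], "grip": -1},
    {"linear": [0, 0, 0], "turn": [0, 0, 0], "grip": -1},
  ],
)

```text
clock: 11.75
ee_pos: [0.5756, 0.0257, 0.0365]
tcp_rot: [-0.259, 3.131, -0.0]
force: [-2.5, -0.6, 6.8]
width: 0.007
grasp_force: 3.4
```

>>> carry_out(
  targets=[
    {"linear": [0, 0, 0.15], "turn": [0, 0, 0], "grip": -1},
    {"linear": [0, 0, 0.1], "turn": [0, 0, 0], "grip": -1},
    {"linear": [0, 0, 0.05], "turn": [0, 0, 0], "grip": -1},
    {"linear": [0, 0, 0], "turn": [0, 0, 0], "grip": -1},
    {"linear": [0, 0, 0], "turn": [0, 0, 0], "grip": -1},
  ],
)

```text
clock: 12.38
ee_pos: [0.5756, 0.0258, 0.0343]
tcp_rot: [-0.259, 3.13, -0.0]
force: [-5.4, 0.2, 13.0]
width: 0.004
grasp_force: 6.2
```

>>> carry_out(
  targets=[
    {"linear": [0, 0, 0.05], "turn": [0, 0, 0], "grip": -1},
    {"linear": [0, 0, 0], "turn": [0, 0, 0], "grip": -1},
    {"linear": [0, 0, 0], "turn": [0, 0, 0], "grip": -1},
  ],
)

```text
clock: 12.75
ee_pos: [0.5757, 0.0258, 0.0342]
tcp_rot: [-0.259, 3.13, -0.0]
force: [-6.1, 1.2, 16.5]
width: 0.004
grasp_force: 8.3
```

Run:
```python
from h import *
go(.5755,.0256,.034,99.4)
p,d,c=snap('wrist');P=cloud(d,c);hsv=cv2.cvtColor(p,cv2.COLOR_RGB2HSV)
g=(hsv[...,0]>40)&(hsv[...,0]<95)&(hsv[...,1]>80)&(d>0)&(P[...,2]>.025)&(P[...,2]<.045)
r=(hsv[...,1]<40)&(d>0)&(P[...,2]>.03)&(P[...,2]<.0385)
o=(hsv[...,0]<16)&(hsv[...,1]>120)&(d>0)&(P[...,2]>.05)&(P[...,2]<.08)
print('board z',g.sum(),np.median(P[g][:,2]),'rail z',r.sum(),np.median(P[r][:,2]),'spacer',o.sum(),np.median(P[o],0) if o.any() else 0)
I=np.zeros((540,800,3),np.uint8)
I[:270,:400]=cv2.resize(p[:270,120:520,::-1],(400,270))
for n,x in(('scene',0),('side',400)):
    q,d2,c2=snap(n); I[270:,x:x+400]=cv2.resize(q[150:250,250:398,::-1],(400,270),interpolation=2)
    P=cloud(d2,c2);hsv=cv2.cvtColor(q,cv2.COLOR_RGB2HSV)
    m=np.zeros(d2.shape,bool);m[180:240,270:375]=1
    g=m&(hsv[...,0]>40)&(hsv[...,0]<95)&(hsv[...,1]>70)&(d2>0);print(n,'board z',g.sum(),np.median(P[g][:,2]))
cv2.imwrite('pics/m6.png',I)
```

```text
t 12.75 pos [0.5757 0.0258 0.0342] yaw 99.48 tilt [ 1.e-03 -1.e-04 -1.e+00] F [-6.1  1.2 16.5] w 0.004 gf 8.3
 linear cm [ 0.02 -0.02  0.02] turn z 0.001
board z 6822 0.034789437317161526 rail z 9828 0.034860621717251836 spacer 727 [ 0.55822215 -0.01610159  0.06154695]
scene board z 358 0.03526664655575795
side board z 19 0.034170980320887834
```

View pics/m6.png

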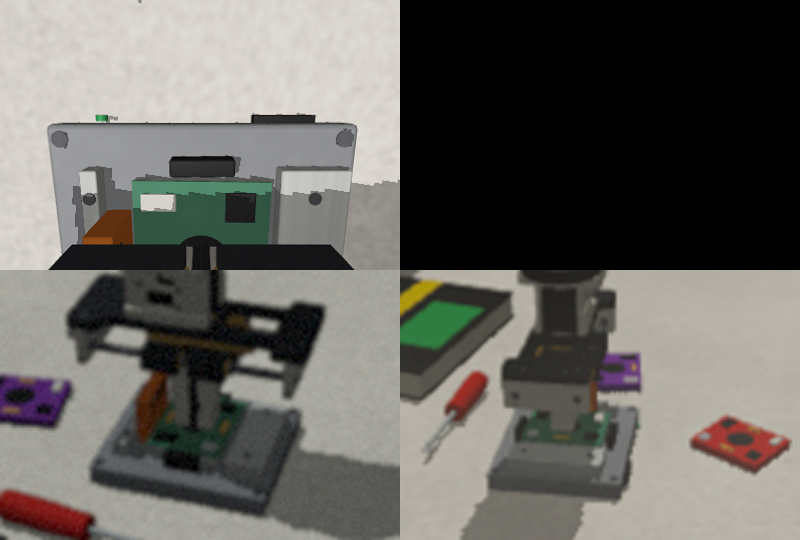

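The closed fingertips press the pad. Board top (34.8 mm) and rails (34.9 mm) read the same height, the force has stiffened to 16.5 N at the stop, and the spacer stands upright in its gap. Handing in.

```bash
python3 -c "
from rig import robot
print(robot.hand_in())"
```

```text
the job is handed in; nothing more can be done
None
```

The orange spacer stands released in the wide gap, fully down and midway along the board; the board is held pressed flush with the rails at about 16 N; I moved nothing else, and the job was handed in at about 13 s on the robot's clock.

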